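# Load the press roller of a tubing press and shut its keeper

### The job

With closed or slightly spread fingers behind it, push the black roller slowly and steadily up the ramp of the tubing press until it drops into its seat against the stop, keeping the fingers behind it so that it never runs free or rolls back down the slope, and never lifting or carrying it. Then push the keeper bar round with a fingertip until it lies fully across the ramp behind the roller, and back the hand away. Leave everything else on the bench where it is.

Things in the scene. Friction and masses are not known exactly. Their poses are not given: they have to be found in the camera images.
- press: Fixed white bench unit with aluminium guide rails, 370 mm long, 150 mm wide. Origin on the table under the ramp's middle; +x points uphill, y across the ramp, z up. A level foot (x -165 to -75 mm, surface 12 mm high, 4 mm lip at its outer end), then a slope to a housing 80 mm tall whose face is the stop. The rails, 100 mm apart, stand 8 mm above the ramp. Place and heading vary.
- ramp_foot (a point): Point on the ramp's middle line where the level foot ends and the slope begins, 12 mm above the table, at x -75 mm of the press. The slope is 150 mm long (to x 75 mm) and rises 20 mm (7.6 degrees); its top is 32 mm high, then comes a level crest 10 mm long, then the seat. Axes as the press.
- seat (a point): Where the roller's centre lies when seated against the stop: x 98 mm of the press, on its middle line, 51 mm above the table. The seat is 35 mm long, 3 mm lower than the crest (29 mm high), and ends at the upright stop face at x 120 mm. The step keeps the roller in. Axes as the press.
- roller: Loose cylinder, smooth hard black plastic with steel end discs, 44 mm in diameter and 90 mm long, about 0.35 kg. Origin at its centre; its own y is the cylinder's axis, its x and z turn as it rolls. It starts lying across the ramp's level foot, centre 34 mm above the table, between the rails with about 5 mm free at each end. It rolls easily: push at about 5 cm/s.
- keeper_arm (a joint): Angle a (rad) of the steel keeper bar about an upright hinge on the press's -y side. In the press's frame the bar points from the hinge along (-cos(a-0.5), sin(a-0.5)): 0 = open, downhill and 0.5 rad outward; 0.5 = straight downhill; 2.07 = end stop, across the ramp just behind the seated roller. Starts at 0 to 0.45, stays where left; about 1 N at its end moves it.
- keeper_hinge (a point): Point on the keeper's hinge axis, at the mid-height of the bar (55 mm above the table). The steel bar is 108 mm long from this axis, 12 mm thick and 18 mm tall, its underside 46 mm above the table.
- keeper_knob (a point): Point in the bar's centre line 98 mm from the hinge axis, at the bar's mid-height (55 mm above the table). A black knob, 16 mm in diameter, stands above it on the bar, up to 84 mm above the table.
- saline: Bystander: small upright bottle, 40 mm diameter, 65 mm tall. Origin under its centre.
- sleeve: Bystander: spare steel bearing sleeve standing on end, 42 mm diameter, 45 mm tall. Origin under its centre.
- labels: Bystander: cardboard box 50 x 36 x 30 mm tall. Origin under its centre.
- tape: Bystander: roll of paper tape lying flat, 60 mm diameter, 18 mm tall. Origin under its centre.
- beaker: Bystander: white cup, 66 mm diameter, 80 mm tall. Origin under its centre.
- jar: Bystander: jar, 56 mm diameter, 75 mm tall. Origin under its centre.
Mind the look-alikes: they are no part of the job. Leave any turquoise or yellow look-alike of the roller alone.

How it is judged:
On the way, in this order (a step that is already met when the one before it is completed fails the run):
1. the fingers push the roller up the slope (x of roller in the frame of press between -0.03 and 0.06 m and contact force between the fingers and roller above 0.05 N), for 0.02 s.
2. the roller lies in its seat against the stop (x of roller in the frame of press above 0.092 m and z of roller in the frame of press between 0.044 and 0.0555 m and angle between the y axis of roller and the y axis of press, either way round below 0.12 rad and linear speed of roller below 0.03 m/s), for 0.2 s.
3. the keeper is shut across the ramp (value of joint keeper_arm above 1.95 rad), for 0.1 s.
At the end, for the whole second after the job is handed in: The roller rests in its seat against the stop (its centre more than 92 mm uphill of the press's origin, 44 to 55.5 mm high, its axis square across the ramp within 0.12 rad) and the keeper bar is shut across the ramp behind it (joint above 1.95 rad), both at rest (x of roller in the frame of press above 0.092 m and z of roller in the frame of press between 0.044 and 0.0555 m and angle between the y axis of roller and the y axis of press, either way round below 0.12 rad and value of joint keeper_arm above 1.95 rad and linear speed of roller below 0.02 m/s and velocity of joint keeper_arm between -0.05 and 0.05 rad/s); the robot touches nothing.
It fails at once if the roller runs free on the slope (rolls, up or down, faster than 0.15 m/s with no finger touching it) (x of roller in the frame of press between -0.045 and 0.078 m and linear speed of roller above 0.15 m/s and contact force between the fingers and roller below 0.01 N).
It fails at once if the roller is lifted or carried (more than about 10 mm off the ramp) (z of roller in the frame of press above 0.066 m or (x of roller in the frame of press below 0 m and z of roller in the frame of press above 0.056 m) or (x of roller in the frame of press below -0.075 m and z of roller in the frame of press above 0.046 m)).
It fails at once if the roller leaves the ramp (x of roller in the frame of press below -0.175 m or z of roller in the frame of press below 0.026 m or y of roller in the frame of press above 0.03 m or y of roller in the frame of press below -0.03 m).
It fails at once if a bystander is displaced by more than 25 mm (distance of any of saline, sleeve, labels, tape, beaker, jar from where it was at the start of the episode above 0.025 m).
It also fails if it takes over 61 s, if anything falls off the work surface, if the arm or the gripper's body presses on something with over 40 N, if the wrist force passes 120 N, or if a joint passes its speed limit or range.

### The arm

A 6-joint arm with a two-finger parallel gripper is mounted at the origin on the work surface. World frame = base frame: x ahead of the robot, y to its left, z up, the work surface at z = 0. Lengths are in m, angles in rad, forces in N, time in s.
With the tool pointing down it reaches from about 0.35 to 0.875 m from the base axis. Payload 15.5 kg.
Tool frame: the origin (TCP) lies on the mounting face of the last link; the fingertips stand 173 mm ahead of it and the grasp point (between the pads) lies 155 mm ahead of it (tcp_to_tips is the distance from the TCP to the fingertips, in m); z points along the fingers, y is the line along which they close (so a half turn about z gives the same grasp; the last joint's range is limited). The gripper opens to 85 mm and grips with 20 to 120 N. Pads are 22 mm wide; open, the fingers measure 114 mm over their backs; the gripper's body (76 mm by 85 mm) begins 54 mm behind the grasp point. The pads swing forward as they close: fully open they stand 13 mm farther back than shut.
Start: joints at [-1.389, 0.494, 1.345, -0, 1.302, -0.096], TCP at [0.171, -0.601, 0.405] pointing down, gripper open.
Joint ranges: [-2.91, 2.91], [-0.82, 2.16], [0.22, 2.67], [-1.22, 4.37], [0.12, 2.79], [-3.08, 3.08]. Speed limits (rad/s): [1.89, 1.89, 2.57, 3.01, 3.01, 3.01].

### API

Orientations are given as a unit quaternion [w, x, y, z].
In Python, from plant import get_obs, capture, finish_job, find_in, masks_of, tcp_to_tips gives the robot as it stands.
- The arm moves only by the tool send_rows, never from a script. Its argument "commands" is a list of rows, each an object with "fingers": the finger opening in mm, from 0 to 85.4; "travel": the shift along the world's x, y, z in mm, a list of three; "twist": the turn, a rotation vector about the world's x, y, z in rad, a list of three. In form: [{"fingers": fingers, "travel": [tx, ty, tz], "twist": [rx, ry, rz]}, ...]. A call has 1 to 20 rows; each row is the pose to reach, as a shift and turn from the pose commanded when the call began; what a row does not reach only later rows make up. A row lasts 1/12 s, in which the tool goes at most 41.7 mm and 7.16 degrees, less where a joint would pass 70% of its speed; a pose out of reach is approached as far as the arm can. A call with a gripper value outside its range is refused whole. The fingers move at their own pace and stop on an object; "newtons" is the grip in N (left out, the last holds). Time passes only in rows, so rows that repeat a pose let the fingers close. It gives the time, the measured TCP pose, the force, the opening and the grip force at its end, in the units of the state.
- get_obs(): the state, without advancing time (a new reading comes with each control period).
- capture(name): name is "scene" or "top" or "wrist"; returns a dict with "color" (400x640x3 uint8, blue, green, red), "z_map" (400x640 float32, m along the optical axis (not along the pixel's ray), 0 where there is no reading), "fov_y" (degrees; the focal length in pixels is half the picture's height over the tangent of half this angle, whatever the lens; pixels are square), "cx", "cy" (the principal point, pixels), "position" and "attitude" of the camera in the world; the wrist camera has in their place "tool_from_camera" (4x4, takes a point from camera to tool coordinates, whose origin is the TCP and whose axes are the flange's). Camera axes: x right, y up, looking along -z (the intrinsics and any distortion apply to the point x, -y, -z); pixel columns grow to the right and rows downward; lengths in m; the calibration is good to about 2 mm. A picture is of the moment at which its call begins: read the wrist's pose just before it.
- finish_job(): hands the job in; it is judged then, once.
Trained networks look in a picture, given as the dict that the camera call returned (one of the last four; its "shot" number tells which), for a name from the list of things; names that differ only in an ending like _2 or _b are one class to them, and where a whole thing is asked for, a point or a joint stands for the part that bears it (a point fixed in the world has none). Each returns a list of dicts, best first, with "p" (0 to 1); they miss things now and then, are a little off and sometimes report something else, mostly with a low value. They report only what shows in the picture. A call takes as long as a camera call. They do not tell look-alikes from the thing itself.
- find_in(picture, target): "centre" ([x, y, z] in m, in the coordinates of the camera as it stood for that picture, good to about 4 mm: the middle of the surface that is visible of it).
- masks_of(picture, target): "mask" (400x640 bool, what is visible of it).
The state is a dict: "time_s": time; "q": joint angles; "dq": joint speeds; "joint_torque": joint torques, N m; "eef_pos": TCP position; "ee_rot": TCP orientation; "contact_force": force on the tool from outside, world axes, zero at the start; "ft_torque": the same for the moment, N m; "gripper_width": finger opening in m; "finger_force": force on a finger pad.
Only numpy, scipy, OpenCV 4.12 (cv2) and the standard library are available. Lean on these libraries where they do the work, as an engineer would, in place of code of your own. Each camera call takes 0.05 s, during which the arm holds its last target. There are 200 camera calls.

## Working session

There is one attempt and no reset: what is moved stays moved. The work goes in short steps, Python scripts to look and compute and a tool call to move; the robot and the scene stay as the last step left them, time stands still between calls to the robot, and variables do not carry over. Pictures are saved under pics/ and viewed, at most 10 in all, crops included, and the job is handed in when it is done.

Besides the shell and the picture viewer there is one more tool, called by a JSON object that holds its "fn" and its "kwargs", one argument or row to a line. send_rows: Moves the arm, as the interface text tells. Its arguments: {"type":"object","properties":{"commands":{"type":"array","items":{"type":"object","properties":{"fingers":{"type":"number"},"travel":{"type":"array","items":{"type":"number"}},"twist":{"type":"array","items":{"type":"number"}}}}},"newtons":{"type":"number"}},"required":["commands"]}

```bash
ls; mkdir -p pics
cat > h.py <<'E'
import numpy as np, cv2
from scipy.spatial.transform import Rotation as R
from plant import *
def rot(q): return R.from_quat([q[1],q[2],q[3],q[0]]).as_matrix()
def campose(p,obs=None):
    if 'tool_from_camera' in p:
        T=np.eye(4);T[:3,:3]=rot(obs['ee_rot']);T[:3,3]=obs['eef_pos'];return T@np.array(p['tool_from_camera'])
    T=np.eye(4);a=np.array(p['attitude']);T[:3,:3]=a if a.shape==(3,3) else rot(a);T[:3,3]=p['position'];return T
def cloud(p,T):
    z=p['z_map'];h,w=z.shape;f=h/2/np.tan(np.radians(p['fov_y'])/2)
    u,v=np.meshgrid(np.arange(w),np.arange(h))
    P=np.stack([(u-p['cx'])/f*z,-(v-p['cy'])/f*z,-z],-1)
    return P@T[:3,:3].T+T[:3,3]
E
python3 - <<'E'
from h import *
for n in ['scene','top']:
    p=capture(n); print({k:(v if np.size(v)<20 else np.shape(v)) for k,v in p.items()})
    cv2.imwrite(f'pics/{n}0.png',p['color']); T=campose(p)
    for t in ['press','roller','keeper_arm','keeper_knob','saline','sleeve','labels','tape','beaker','jar']:
        print(n,t,[((T[:3,:3]@np.array(d['centre'])+T[:3,3]).round(3).tolist(),round(d['p'],2)) for d in find_in(p,t)][:3])
print(get_obs())
E
```

```text
pics
{'color': (400, 640, 3), 'z_map': (400, 640), 'fov_y': 56.94270021690695, 'cx': 321.2566325400295, 'cy': 205.24986834019666, 'position': array([0.88549781, 0.57415634, 0.69373824]), 'attitude': array([0.24023476, 0.09821295, 0.38639489, 0.88506523]), 'shot': 1}
scene press [([0.524, 0.132, 0.035], 0.86)]
scene roller [([0.574, -0.033, 0.052], 0.65), ([0.45, -0.18, 0.034], 0.59)]
scene keeper_arm [([0.597, 0.097, 0.063], 0.67)]
scene keeper_knob [([0.599, 0.096, 0.066], 0.85)]
scene saline [([0.694, -0.025, 0.038], 0.52)]
scene sleeve [([0.435, 0.021, 0.037], 0.61), ([0.481, 0.427, 0.066], 0.33)]
scene labels [([0.586, 0.238, 0.032], 0.9)]
scene tape [([0.33, 0.123, 0.018], 0.47)]
scene beaker [([0.454, -0.379, 0.058], 0.83)]
scene jar [([0.479, 0.43, 0.063], 0.64)]
{'color': (400, 640, 3), 'z_map': (400, 640), 'fov_y': 48.5503114552054, 'cx': 321.72565320071914, 'cy': 193.05344259837767, 'position': array([0.50977057, 0.0196419 , 1.25643862]), 'attitude': array([ 0.71645529,  0.01004679, -0.00818432, -0.69751265]), 'shot': 2}
top press [([0.508, 0.09, 0.025], 0.8)]
top roller [(
[... 558 characters left out ...]
([-1.38850677e+00,  4.93595765e-01,  1.34551622e+00,  8.72786364e-06,
        1.30248981e+00, -9.54728663e-02]), 'dq': array([ 9.43410797e-04,  7.93635732e-05,  7.92117438e-04,  4.30402141e-04,
       -1.59986567e-04,  2.29152715e-03]), 'joint_torque': array([-2.93979647e-04, -8.82047796e+01, -3.84268928e+01, -2.38848579e-04,
        9.16786048e-04,  3.83559825e-05]), 'eef_pos': array([ 0.17139808, -0.60103629,  0.4046741 ]), 'ee_rot': array([-4.74692505e-06,  9.90371656e-01,  1.38434038e-01,  4.00557215e-06]), 'contact_force': array([-0.61292025,  0.41006332, -0.38428674]), 'ft_torque': array([ 0.00048481,  0.04126136, -0.05527996]), 'finger_force': 0.0, 'gripper_width': 0.0855230138155851}
```

View pics/top0.png

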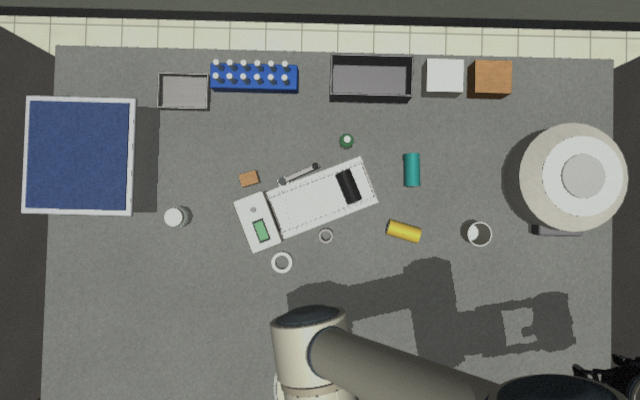

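View pics/scene0.png

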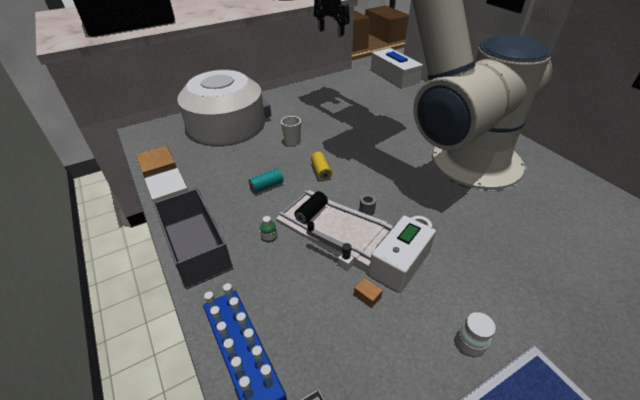

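```bash
cat >> h.py <<'E'
def rect(P):
    P=np.asarray(P,np.float32)[:,:2]; (c,s,a)=cv2.minAreaRect(P*1000)
    if s[0]<s[1]: s=s[::-1]; a+=90
    return np.round(c,1),np.round(s,1),round((a+90)%180-90,2),len(P)
E
python3 - <<'E'
from h import *
for n in ['scene','top']:
    p=capture(n); T=campose(p); C=cloud(p,T)
    tab=C[(abs(C[...,0]-.5)<.25)&(abs(C[...,1])<.2)]; print(n,'table z',np.median(tab[:,2]))
    m=masks_of(p,'press')[0]['mask']; M=C[m]
    print('press',rect(M[M[:,2]>.006]))
    H=C.reshape(-1,3); H=H[(abs(H[:,0]-.45)<.15)&(abs(H[:,1]-.2)<.12)&(abs(H[:,2]-.08)<.005)]
    print('housing',rect(H),np.median(H[:,2]))
    for t in ['roller','keeper_arm']:
        for d in masks_of(p,t)[:3]:
            K=C[d['mask']]; print(t,round(d['p'],2),rect(K),K.mean(0).round(4),np.percentile(K[:,2],95).round(4))
E
```

```text
scene table z 0.0034911566928121918
press (array([590.2, 263.2]), array([783.7, 348.4]), 70.44, 7081)
housing (array([463.3, 194.9]), array([150.5,  86. ]), 22.62, 1989) 0.08144309215850021
roller 0.79 (array([733.2, 236.7]), array([735.9,  82.2]), 59.33, 591) [ 0.5735 -0.0325  0.05  ] 0.0579
roller 0.73 (array([641.2, 175.1]), array([933.7,  62.7]), 62.37, 385) [ 0.4541 -0.1861  0.0365] 0.0459
roller 0.72 (array([725.4, 173. ]), array([858.4,  97.4]), 74.71, 497) [ 0.6236 -0.2079  0.0364] 0.0452
keeper_arm 0.73 (array([695.1, 293.7]), array([670.8,  97.9]), 64.12, 502) [0.5971 0.0896 0.0609] 0.0841
top table z 0.0036737860856882465
press (array([521.5,  66.2]), array([371.9, 163.6]), -66.35, 6696)
housing (array([458.8, 192.7]), array([149.3,  87.3]), 22.13, 1662) 0.07997170553065713
roller 0.9 (array([ 612.9, -223.9]), array([92. , 42.4]), 3.94, 510) [ 0.6123 -0.2214  0.0391] 0.0455
roller 0.76 (array([550. , -22.7]), array([108. ,  92.6]), -68.94, 545) [ 0.5603 -0.0485  0.0519] 0.0578
roller 0.76 (array([ 466.8, -117.1]), array([286.6,  45.1]), 72.92, 531) [ 0.441  -0.2018  0.0428] 0.0458
keeper_arm 0.6 (array([589.5,  91.8]), array([116.7,  17.9]), -62.96, 208) [0.5863 0.0946 0.064 ] 0.0827
keeper_arm 0.18 (array([560. , 136.4]), array([248.6,  52.4]), 78.63, 261) [0.5771 0.2261 0.0322] 0.0339
```

{"fn": "send_rows", "kwargs": {
  "commands": [
    {"fingers":30,"travel":[40,40,0],"twist":[0,0,0]},
    {"fingers":0,"travel":[80,80,0],"twist":[0,0,0]},
    {"fingers":0,"travel":[120,120,0],"twist":[0,0,0]},
    {"fingers":0,"travel":[150,160,0],"twist":[0,0,0]},
    {"fingers":0,"travel":[180,200,0],"twist":[0,0,0]},
    {"fingers":0,"travel":[210,240,0],"twist":[0,0,0]},
    {"fingers":0,"travel":[240,280,0],"twist":[0,0,0]},
    {"fingers":0,"travel":[270,320,0],"twist":[0,0,0]},
    {"fingers":0,"travel":[300,360,0],"twist":[0,0,0]},
    {"fingers":0,"travel":[320,400,0],"twist":[0,0,0]},
    {"fingers":0,"travel":[320,440,0],"twist":[0,0,0]},
    {"fingers":0,"travel":[320,480,0],"twist":[0,0,0]},
    {"fingers":0,"travel":[320,480,0],"twist":[0,0,0]},
    {"fingers":0,"travel":[320,480,0],"twist":[0,0,0]},
    {"fingers":0,"travel":[320,480,0],"twist":[0,0,0]}
  ]
}}

```text
time_s: 2.75
eef_pos: [0.4923, -0.1156, 0.4048]
ee_rot: [-0.001, 0.99, 0.14, 0.0]
contact_force: [-0.5, 0.4, 0.4]
gripper_width: -0.0002
finger_force: 0.0
```

Run:
```python
from h import *
o=get_obs(); print(o['q'].round(3)); p=capture('wrist'); T=campose(p,o); C=cloud(p,T)
print(T.round(3)); cv2.imwrite('pics/w0.png',p['color'])
F=C.reshape(-1,3)[p['z_map'].ravel()>.05]
for t in ['roller','keeper_arm','press']:
    for d in masks_of(p,t)[:2]:
        K=C[d['mask']&(p['z_map']>.05)]; print(t,round(d['p'],2),rect(K[K[:,2]>.008]),K.mean(0).round(4),np.percentile(K[:,2],[5,50,95]).round(4))
```

```text
[-0.349  0.327  1.634  0.002  1.181  0.939]
[[ 0.277  0.919  0.279  0.563]
 [-0.961  0.266  0.079 -0.095]
 [-0.002 -0.29   0.957  0.375]
 [ 0.     0.     0.     1.   ]]
roller 0.89 (array([563.3, -46.6]), array([103.6,  48.7]), 24.02, 4360) [ 0.5656 -0.0506  0.0515] [0.0398 0.0537 0.0572]
roller 0.74 (array([ 614.2, -224.4]), array([93.7, 42.8]), 3.32, 4233) [ 0.6156 -0.2196  0.0391] [0.0257 0.0414 0.045 ]
press 0.84 (array([528.6,  52.7]), array([344.5, 162.7]), -66.4, 46708) [0.5207 0.0663 0.0355] [0.0127 0.0292 0.0808]
```

View pics/w0.png

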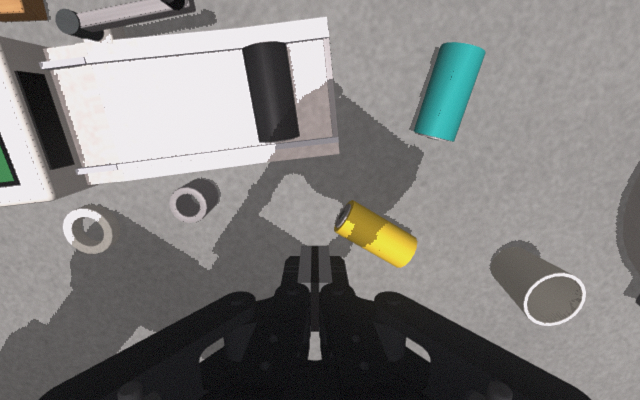

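```bash
cat >> h.py <<'E'
O=np.array([.5229,.0435]); th=np.radians(112.4)
def topress(P,O=O,th=th):
    ex=np.array([np.cos(th),np.sin(th)]);ey=np.array([-ex[1],ex[0]]);d=P[...,:2]-O
    return np.stack([d@ex,d@ey,P[...,2]],-1)
E
python3 - <<'E'
from h import *
o=get_obs(); p=capture('wrist'); T=campose(p,o); C=topress(cloud(p,T))*1000
ok=p['z_map']>.05; P=C[ok]; x,y,z=P.T
for x0 in range(-150,60,30):
    s=(abs(x-x0)<5)&(abs(y)<95)&(z>8)&(z<60); ys=y[s]; print(x0,'y',np.percentile(ys,[1,99]).round(1), 'z mid',np.median(z[(abs(x-x0)<5)&(abs(y)<30)]).round(1))
for y0 in (-60,-40,-20,0,20,40,60):
    s=(abs(y-y0)<5)&(x<-130)&(x>-200)&(z>8); print(y0,'xmin',np.percentile(x[s],1).round(1), end=' ')
    s=(abs(y-y0)<5)&(x>60)&(x<180)&(z>70); print('stop',np.percentile(x[s],2).round(1) if s.sum()>5 else None,s.sum())
R_=C[masks_of(p,'roller')[0]['mask']&ok]; s=R_[R_[:,2]>53.5]; print('rollertop',s.mean(0),np.percentile(s,[2,98],axis=0).round(1)); print('axis tilt',np.polyfit(s[:,1],s[:,0],1))
print('roller ends y',np.percentile(R_[:,1],[1,99]))
E
```

```text
-150 y [-69.9  67.3] z mid 13.0
-120 y [-69.2  67. ] z mid 44.3
-90 y [-69.5  67.5] z mid 53.6
-60 y [-69.5  67.7] z mid 15.0
-30 y [-78.7  67.7] z mid 19.0
0 y [-76.9  88.7] z mid 22.9
30 y [-75.3  68.1] z mid 27.0
-60 xmin -164.2 stop 119.0 12
-40 xmin -164.6 stop 116.7 145
-20 xmin -164.7 stop 116.7 256
0 xmin -164.7 stop 116.5 341
20 xmin -164.9 stop 116.9 420
40 xmin -164.9 stop 117.0 490
60 xmin -165.1 stop 119.1 524<stdin>:9: RuntimeWarning: Mean of empty slice.
  ret = um.true_divide(
Traceback (most recent call last):
IndexError: index -1 is out of bounds for axis 0 with size 0
```

{"fn": "send_rows", "kwargs": {
  "commands": [
    {"fingers":30,"travel":[0,0,0],"twist":[0,0,0.12]},
    {"fingers":30,"travel":[0,0,0],"twist":[0,0,0.24]},
    {"fingers":30,"travel":[10,5,0],"twist":[0,0,0.36]},
    {"fingers":30,"travel":[20,10,-10],"twist":[0,0,0.48]},
    {"fingers":30,"travel":[30,15,-20],"twist":[0,0,0.6]},
    {"fingers":30,"travel":[40,20,-30],"twist":[0,0,0.72]},
    {"fingers":30,"travel":[50,25,-40],"twist":[0,0,0.84]},
    {"fingers":30,"travel":[60,30,-50],"twist":[0,0,0.96]},
    {"fingers":30,"travel":[70,33,-60],"twist":[0,0,1.08]},
    {"fingers":30,"travel":[80,33,-70],"twist":[0,0,1.2]},
    {"fingers":30,"travel":[87,33,-80],"twist":[0,0,1.32]},
    {"fingers":30,"travel":[87,33,-90],"twist":[0,0,1.44]},
    {"fingers":30,"travel":[87,33,-100],"twist":[0,0,1.56]},
    {"fingers":30,"travel":[87,33,-110],"twist":[0,0,1.681]},
    {"fingers":30,"travel":[87,33,-110],"twist":[0,0,1.681]},
    {"fingers":30,"travel":[87,33,-110],"twist":[0,0,1.681]}
  ]
}}

```text
time_s: 4.38
eef_pos: [0.5782, -0.0892, 0.2945]
ee_rot: [-0.0, 0.56, 0.829, -0.0]
contact_force: [-0.5, 0.2, 0.4]
gripper_width: 0.0299
finger_force: 0.0
```

```bash
sed -i 's/^O=.*; th/O=np.array([.5238,.0439]); th/' h.py
python3 - <<'E'
from h import *
o=get_obs(); print(o['q'].round(3),o['eef_pos'].round(4)); Rm=rot(o['ee_rot']); print(Rm.round(3), topress(o['eef_pos'])*1000)
p=capture('wrist'); T=campose(p,o); C=topress(cloud(p,T))*1000; cv2.imwrite('pics/w1.png',p['color'])
ok=(p['z_map']>.05); P=C[ok]; s=P[(abs(P[:,0]+95)<40)&(abs(P[:,1])<46)&(P[:,2]>50)&(P[:,2]<62)]
print(len(s),s.mean(0),np.percentile(s,[1,99],axis=0).round(1),np.polyfit(s[:,1],s[:,0],1))
E
```

```text
[-0.255  0.565  1.567 -0.     1.011 -0.638] [ 0.5782 -0.0892  0.2945]
[[-0.373  0.928 -0.001]
 [ 0.928  0.373  0.   ]
 [ 0.001 -0.001 -1.   ]] [-143.76115612    0.41336177  294.45283808]
6256 [-100.1027007   -0.7210251   54.5764472] [[-116.7  -44.5   50.2]
 [ -85.1   43.2   57.7]] [-2.31191089e-02 -1.00119370e+02]
```

View pics/w1.png

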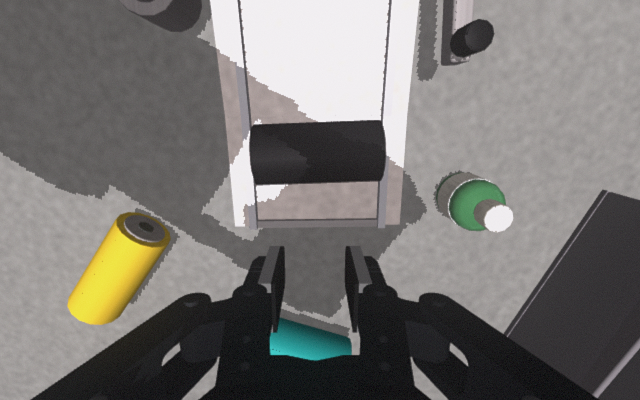

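{"fn": "send_rows", "kwargs": {
  "commands": [
    {"fingers":30,"travel":[0,1,-25],"twist":[0,0,0]},
    {"fingers":30,"travel":[0,1,-55],"twist":[0,0,0]},
    {"fingers":30,"travel":[0,1,-80],"twist":[0,0,0]},
    {"fingers":30,"travel":[0,1,-95],"twist":[0,0,0]},
    {"fingers":30,"travel":[0,1,-102],"twist":[0,0,0]},
    {"fingers":30,"travel":[0,1,-102],"twist":[0,0,0]},
    {"fingers":30,"travel":[0,1,-102],"twist":[0,0,0]}
  ]
}}

```text
time_s: 5.02
eef_pos: [0.5788, -0.0873, 0.1935]
ee_rot: [0.0, 0.558, 0.83, 0.0]
contact_force: [0.1, -0.8, -0.4]
gripper_width: 0.0301
finger_force: 0.0
```

{"fn": "send_rows", "kwargs": {
  "commands": [
    {"fingers":30,"travel":[-0.8,1.8,0],"twist":[0,0,0]},
    {"fingers":30,"travel":[-1.9,4.6,0],"twist":[0,0,0]},
    {"fingers":30,"travel":[-3.0,7.4,0],"twist":[0,0,0]},
    {"fingers":30,"travel":[-4.2,10.2,0],"twist":[0,0,0]},
    {"fingers":30,"travel":[-5.3,12.9,0],"twist":[0,0,0]},
    {"fingers":30,"travel":[-6.9,16.6,0],"twist":[0,0,0]},
    {"fingers":30,"travel":[-8.4,20.3,0],"twist":[0,0,0]},
    {"fingers":30,"travel":[-9.9,24.0,0],"twist":[0,0,0]},
    {"fingers":30,"travel":[-11.4,27.7,0],"twist":[0,0,0]},
    {"fingers":30,"travel":[-13.0,31.4,0],"twist":[0,0,0]},
    {"fingers":30,"travel":[-14.1,34.2,0],"twist":[0,0,0]},
    {"fingers":30,"travel":[-14.9,36.1,0],"twist":[0,0,0]},
    {"fingers":30,"travel":[-15.2,37.0,0],"twist":[0,0,0]}
  ]
}}

```text
time_s: 6.1
eef_pos: [0.5631, -0.0498, 0.1927]
ee_rot: [0.0, 0.557, 0.83, -0.0]
contact_force: [-0.5, -1.3, 1.6]
gripper_width: 0.0301
finger_force: 0.7
```

```bash
cat >> h.py <<'E'
def roller(n,save=None,zr=(0,70),xr=(-140,118)):
    o=get_obs(); p=capture(n); T=campose(p,o) if n=='wrist' else campose(p); C=topress(cloud(p,T))*1000
    print('tcp',(topress(o['eef_pos'])*1000).round(1),'F',o['contact_force'].round(2))
    if save: cv2.imwrite(save,p['color'])
    for d in masks_of(p,'roller'):
        K=C[d['mask']&(p['z_map']>.05)]; K=K[(abs(K[:,1])<60)&(K[:,0]>xr[0])&(K[:,0]<xr[1])]
        if len(K)<50: continue
        t=K[K[:,2]>np.percentile(K[:,2],97)-3]
        print(round(d['p'],2),len(K),'pct',np.percentile(K,[2,50,98],axis=0).round(1).tolist(),'top',t.mean(0).round(1),np.polyfit(t[:,1],t[:,0],1).round(3))
    return p,C
E
python3 - <<'E'
from h import *
roller('wrist'); roller('top')
E
```

```text
tcp [-101.6   -0.7  192.7] F [-0.47 -1.26  1.55]
0.88 25407 pct [[-83.8, -42.8, 39.2], [-61.6, -0.1, 55.2], [-46.8, 43.0, 58.4]] top [-67.5  -0.3  56.9] [-2.0000e-02 -6.7521e+01]
tcp [-101.7   -0.6  192.7] F [ 0.08 -0.57  0.89]
```

{"fn": "send_rows", "kwargs": {
  "commands": [
    {"fingers":30,"travel":[-0.4,0.9,0],"twist":[0,0,0]},
    {"fingers":30,"travel":[-1.1,2.8,0],"twist":[0,0,0]},
    {"fingers":30,"travel":[-2.3,5.5,0],"twist":[0,0,0]},
    {"fingers":30,"travel":[-3.8,9.2,0],"twist":[0,0,0]},
    {"fingers":30,"travel":[-5.3,12.9,0],"twist":[0,0,0]},
    {"fingers":30,"travel":[-6.9,16.6,0.5],"twist":[0,0,0]},
    {"fingers":30,"travel":[-8.4,20.3,1],"twist":[0,0,0]},
    {"fingers":30,"travel":[-9.9,24.0,1.5],"twist":[0,0,0]},
    {"fingers":30,"travel":[-11.4,27.7,2],"twist":[0,0,0]},
    {"fingers":30,"travel":[-13.0,31.4,2.5],"twist":[0,0,0]},
    {"fingers":30,"travel":[-14.5,35.1,3],"twist":[0,0,0]},
    {"fingers":30,"travel":[-16.0,38.8,3.5],"twist":[0,0,0]},
    {"fingers":30,"travel":[-17.5,42.5,4],"twist":[0,0,0]},
    {"fingers":30,"travel":[-19.1,46.2,4.5],"twist":[0,0,0]},
    {"fingers":30,"travel":[-20.6,49.9,5],"twist":[0,0,0]},
    {"fingers":30,"travel":[-22.1,53.6,5.5],"twist":[0,0,0]},
    {"fingers":30,"travel":[-23.6,57.3,6],"twist":[0,0,0]},
    {"fingers":30,"travel":[-24.8,60.1,6.5],"twist":[0,0,0]},
    {"fingers":30,"travel":[-25.5,61.9,7],"twist":[0,0,0]},
    {"fingers":30,"travel":[-25.9,62.9,7],"twist":[0,0,0]}
  ]
}}

```text
time_s: 7.97
eef_pos: [0.5372, 0.0132, 0.1998]
ee_rot: [0.0, 0.557, 0.83, 0.0]
contact_force: [0.6, -0.3, 0.7]
gripper_width: 0.0302
finger_force: 0.7
```

Run:
```python
from h import *
roller('wrist','pics/w2.png'); print(get_obs()['q'].round(2))
```

```text
tcp [-33.5  -0.7 199.8] F [ 0.57 -0.35  0.67]
0.66 26121 pct [[-15.6, -41.3, 48.4], [6.5, 1.2, 64.3], [21.3, 44.2, 67.5]] top [ 0.6  1.1 66. ] [-0.021  0.576]
[-0.09  0.66  1.75  0.    0.73 -0.48]
```

{"fn": "send_rows", "kwargs": {
  "commands": [
    {"fingers":30,"travel":[-0.4,0.9,0],"twist":[0,0,0]},
    {"fingers":30,"travel":[-1.1,2.8,0.4],"twist":[0,0,0]},
    {"fingers":30,"travel":[-2.3,5.5,0.8],"twist":[0,0,0]},
    {"fingers":30,"travel":[-3.8,9.2,1.3],"twist":[0,0,0]},
    {"fingers":30,"travel":[-5.3,12.9,1.9],"twist":[0,0,0]},
    {"fingers":30,"travel":[-6.9,16.6,2.4],"twist":[0,0,0]},
    {"fingers":30,"travel":[-8.4,20.3,2.9],"twist":[0,0,0]},
    {"fingers":30,"travel":[-9.9,24.0,3.5],"twist":[0,0,0]},
    {"fingers":30,"travel":[-11.4,27.7,4],"twist":[0,0,0]},
    {"fingers":30,"travel":[-13.0,31.4,4.5],"twist":[0,0,0]},
    {"fingers":30,"travel":[-14.5,35.1,5],"twist":[0,0,0]},
    {"fingers":30,"travel":[-16.0,38.8,5.6],"twist":[0,0,0]},
    {"fingers":30,"travel":[-17.5,42.5,6.1],"twist":[0,0,0]},
    {"fingers":30,"travel":[-19.1,46.2,6.6],"twist":[0,0,0]},
    {"fingers":30,"travel":[-20.6,49.9,7.2],"twist":[0,0,0]},
    {"fingers":30,"travel":[-22.1,53.6,7.7],"twist":[0,0,0]},
    {"fingers":30,"travel":[-23.6,57.3,8.3],"twist":[0,0,0]},
    {"fingers":30,"travel":[-24.8,60.1,8.6],"twist":[0,0,0]},
    {"fingers":30,"travel":[-25.5,61.9,8.9],"twist":[0,0,0]},
    {"fingers":30,"travel":[-25.9,62.9,9],"twist":[0,0,0]}
  ]
}}

```text
time_s: 9.73
eef_pos: [0.5113, 0.076, 0.2087]
ee_rot: [-0.0, 0.557, 0.83, -0.0]
contact_force: [0.2, -2.0, 0.6]
gripper_width: 0.03
finger_force: 0.7
```

Run:
```python
from h import *
roller('wrist','pics/w3.png')
```

```text
tcp [ 34.5  -0.7 208.7] F [ 0.24 -1.96  0.61]
0.78 26625 pct [[51.8, -40.0, 55.7], [74.5, 2.7, 73.3], [89.3, 45.9, 76.5]] top [68.5  2.6 75.1] [-1.8000e-02  6.8587e+01]
```

{"fn": "send_rows", "kwargs": {
  "commands": [
    {"fingers":30,"travel":[-0.4,0.9,0],"twist":[0,0,0]},
    {"fingers":30,"travel":[-1.1,2.8,0.4],"twist":[0,0,0]},
    {"fingers":30,"travel":[-1.9,4.6,0.7],"twist":[0,0,0]},
    {"fingers":30,"travel":[-2.7,6.5,0.9],"twist":[0,0,0]},
    {"fingers":30,"travel":[-3.4,8.3,1.2],"twist":[0,0,0]},
    {"fingers":30,"travel":[-4.2,10.2,1.5],"twist":[0,0,0]},
    {"fingers":30,"travel":[-5.0,12.0,1.7],"twist":[0,0,0]},
    {"fingers":30,"travel":[-5.7,13.9,2],"twist":[0,0,0]},
    {"fingers":30,"travel":[-6.5,15.7,2.3],"twist":[0,0,0]},
    {"fingers":30,"travel":[-7.2,17.6,2.5],"twist":[0,0,0]},
    {"fingers":30,"travel":[-8.0,19.4,2.8],"twist":[0,0,0]},
    {"fingers":30,"travel":[-8.8,21.3,3],"twist":[0,0,0]},
    {"fingers":30,"travel":[-9.5,23.1,3.3],"twist":[0,0,0]},
    {"fingers":30,"travel":[-10.3,25.0,3.6],"twist":[0,0,0]},
    {"fingers":30,"travel":[-10.7,25.9,3.8],"twist":[0,0,0]},
    {"fingers":30,"travel":[-11.1,26.8,4],"twist":[0,0,0]},
    {"fingers":30,"travel":[-11.1,26.8,4],"twist":[0,0,0]}
  ]
}}

```text
time_s: 11.25
eef_pos: [0.5002, 0.1027, 0.2127]
ee_rot: [-0.0, 0.557, 0.83, -0.0]
contact_force: [0.5, -0.4, 0.4]
gripper_width: 0.0302
finger_force: 0.0
```

Run:
```python
from h import *
p,C=roller('wrist','pics/w4.png')
for y0 in (-30,0,30):
    s=C[(abs(C[...,1]-y0)<3)&(C[...,2]>30)&(C[...,0]>60)&(C[...,0]<125)&(p['z_map']>.05)]
    print(y0,[(b,round(float(np.median(s[abs(s[:,0]-b)<2,2])),1)) for b in range(80,124,4) if (abs(s[:,0]-b)<2).any()])
```

```text
tcp [ 63.3  -0.6 212.7] F [ 0.46 -0.41  0.4 ]
0.86 20738 pct [[80.8, -39.4, 64.4], [101.6, 3.3, 71.7], [115.2, 46.2, 74.3]] top [98.8  3.4 72.9] [-3.0000e-03  9.8811e+01]
-30 [(80, 64.8), (84, 69.0), (88, 71.1), (92, 72.9), (96, 73.3), (100, 73.5), (104, 72.5), (108, 71.2), (112, 68.2), (116, 65.7), (120, 75.1)]
0 [(80, 64.9), (84, 69.3), (88, 71.2), (92, 72.9), (96, 73.4), (100, 73.5), (104, 72.7), (108, 71.1), (112, 68.1), (116, 65.6), (120, 76.1)]
30 [(80, 64.8), (84, 69.1), (88, 71.2), (92, 73.0), (96, 73.5), (100, 73.5), (104, 72.5), (108, 71.0), (112, 68.0), (116, 65.7), (120, 76.4)]
```

View pics/w4.png

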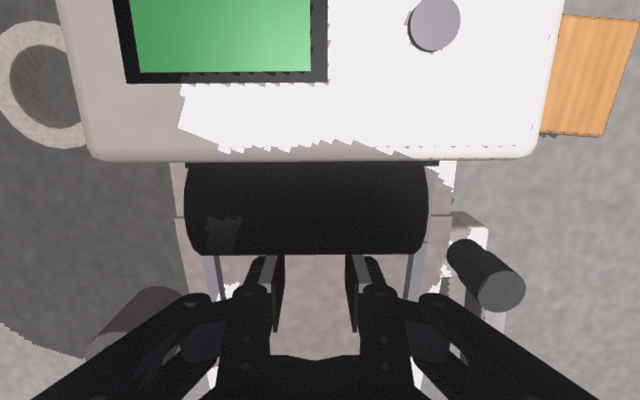

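Run:
```python
from h import *
for n in ('wrist','top','scene'):
    o=get_obs();p=capture(n); C=topress(cloud(p,campose(p,o) if n=='wrist' else campose(p)))*1000
    ok=(p['z_map']>.05)&(C[...,2]>48)&(C[...,2]<92)&(C[...,1]<-58)&(C[...,1]>-130)&(C[...,0]>-70)&(C[...,0]<115)
    k,l,st,c=cv2.connectedComponentsWithStats(ok.astype(np.uint8))
    print(n)
    for i in range(1,k):
        if st[i,4]<15: continue
        P=C[l==i]; print(st[i,4],c[i].round(),np.percentile(P,[2,50,98],axis=0).round(1).tolist())
        hi=P[P[:,2]>72]
        if len(hi)>5: print('   hi',len(hi),hi.mean(0).round(1),np.percentile(hi,[2,98],axis=0).round(1).tolist(),'bar fit',np.polyfit(P[P[:,2]<68][:,0],P[P[:,2]<68][:,1],1).round(3) if (P[:,2]<68).sum()>5 else '')
```

```text
wrist
3520 [490. 288.] [[44.4, -86.2, 49.3], [63.9, -74.9, 65.2], [73.1, -68.0, 67.7]]
57 [463. 358.] [[12.7, -75.4, 48.4], [15.4, -74.9, 52.4], [17.9, -74.3, 56.6]]
top
220 [298. 174.] [[-39.0, -86.9, 50.4], [16.3, -78.5, 64.2], [70.9, -70.8, 85.4]]
   hi 28 [-33.1 -81.7  83.5] [[-39.6, -88.5, 80.1], [-26.4, -75.3, 87.3]] bar fit [ 4.0000e-02 -7.8979e+01]
scene
454 [328. 240.] [[-38.4, -93.4, 49.1], [17.1, -87.6, 64.2], [73.0, -75.2, 85.7]]
   hi 49 [-31.5 -88.4  81.8] [[-40.4, -94.9, 73.8], [-26.0, -79.7, 86.7]] bar fit [ 6.1000e-02 -8.7723e+01]
```

{"fn": "send_rows", "kwargs": {
  "commands": [
    {"fingers":30,"travel":[2,-5,0],"twist":[0,0,0]},
    {"fingers":30,"travel":[6,-15,1],"twist":[0,0,0]},
    {"fingers":30,"travel":[11,-28,8],"twist":[0,0,0]},
    {"fingers":30,"travel":[11,-28,35],"twist":[0,0,0]},
    {"fingers":15,"travel":[11,-28,65],"twist":[0,0,0]},
    {"fingers":0,"travel":[15,-28,90],"twist":[0,0,0]},
    {"fingers":0,"travel":[40,-28,90],"twist":[0,0,0]},
    {"fingers":0,"travel":[70,-26,90],"twist":[0,0,0]},
    {"fingers":0,"travel":[100,-24,90],"twist":[0,0,0]},
    {"fingers":0,"travel":[125,-23,90],"twist":[0,0,0]},
    {"fingers":0,"travel":[136,-23,90],"twist":[0,0,0]},
    {"fingers":0,"travel":[136,-23,65],"twist":[0,0,0]},
    {"fingers":0,"travel":[136,-23,40],"twist":[0,0,0]},
    {"fingers":0,"travel":[136,-23,20],"twist":[0,0,0]},
    {"fingers":0,"travel":[136,-23,10],"twist":[0,0,0]},
    {"fingers":0,"travel":[136,-23,10],"twist":[0,0,0]}
  ]
}}

```text
time_s: 12.83
eef_pos: [0.6358, 0.0787, 0.2206]
ee_rot: [-0.001, 0.558, 0.83, -0.001]
contact_force: [-0.3, -0.1, -0.6]
gripper_width: -0.0
finger_force: 0.0
```

Run:
```python
from h import *
o=get_obs(); t=topress(o['eef_pos'])*1000; print(t.round(1),o['contact_force'].round(2),o['q'].round(2))
p=capture('wrist'); cv2.imwrite('pics/w5.png',p['color'])
ex=np.array([np.cos(th),np.sin(th)]);ey=np.array([-ex[1],ex[0]]); H=np.array([65,-75.])
for b in np.linspace(-.07,1.57,19):
    u=np.array([-np.cos(b),np.sin(b)]); n=-np.array([np.sin(b),np.cos(b)])
    f=H+78*u+(6+11*abs(n[0])+14.5*abs(n[1]))*n; d=f-t[:2]
    print(round(b,2),f.round(0),(d[0]*ex+d[1]*ey).round(0))
```

```text
[ -10.5 -116.8  220.6] [-0.33 -0.06 -0.6 ] [ 0.03  0.73  1.47 -0.    0.95 -0.36]
-0.07 [ -11. -102.] [-14.  -7.]
0.02 [-13. -94.] [-20. -11.]
0.11 [-15. -88.] [-25. -15.]
0.2 [-16. -81.] [-31. -19.]
0.29 [-16. -74.] [-37. -22.]
0.39 [-16. -68.] [-43. -24.]
0.48 [-15. -60.] [-50. -26.]
0.57 [-14. -53.] [-57. -27.]
0.66 [-11. -46.] [-65. -28.]
0.75 [ -9. -39.] [-72. -28.]
0.84 [ -5. -33.] [-80. -27.]
0.93 [ -0. -26.] [-88. -25.]
1.02 [  5. -20.] [-95. -23.]
1.11 [ 11. -15.] [-102.  -19.]
1.21 [ 17. -10.] [-109.  -15.]
1.3 [24. -5.] [-116.  -10.]
1.39 [32. -2.] [-122.   -5.]
1.48 [40.  1.] [-128.    1.]
1.57 [48.  3.] [-133.    8.]
```

View pics/w5.png

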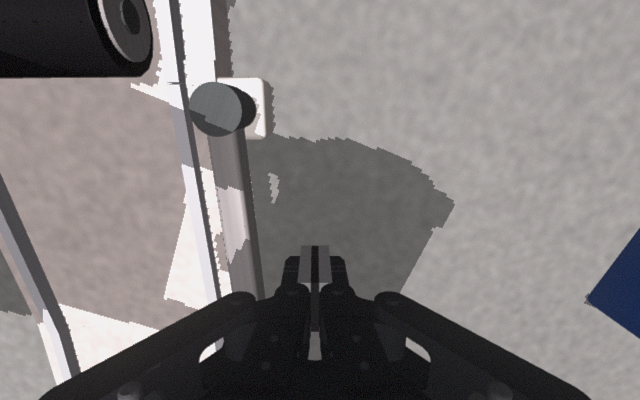

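{"fn": "send_rows", "kwargs": {
  "commands": [
    {"fingers":0,"travel":[-5,-2,1],"twist":[0,0,0]},
    {"fingers":0,"travel":[-10,-5,1],"twist":[0,0,0]},
    {"fingers":0,"travel":[-14,-7,1],"twist":[0,0,0]},
    {"fingers":0,"travel":[-17,-9,1],"twist":[0,0,0]},
    {"fingers":0,"travel":[-20,-11,1],"twist":[0,0,0]},
    {"fingers":0,"travel":[-25,-15,1],"twist":[0,0,0]},
    {"fingers":0,"travel":[-31,-19,1],"twist":[0,0,0]},
    {"fingers":0,"travel":[-37,-22,1],"twist":[0,0,0]},
    {"fingers":0,"travel":[-43,-24,1],"twist":[0,0,0]},
    {"fingers":0,"travel":[-47,-25,1],"twist":[0,0,0]},
    {"fingers":0,"travel":[-50,-26,1],"twist":[0,0,0]},
    {"fingers":0,"travel":[-54,-26.5,1],"twist":[0,0,0]},
    {"fingers":0,"travel":[-57,-27,1],"twist":[0,0,0]},
    {"fingers":0,"travel":[-61,-27.5,1],"twist":[0,0,0]},
    {"fingers":0,"travel":[-65,-28,1],"twist":[0,0,0]},
    {"fingers":0,"travel":[-69,-28,1],"twist":[0,0,0]},
    {"fingers":0,"travel":[-72,-28,1],"twist":[0,0,0]},
    {"fingers":0,"travel":[-76,-27.5,1],"twist":[0,0,0]},
    {"fingers":0,"travel":[-80,-27,1],"twist":[0,0,0]},
    {"fingers":0,"travel":[-80,-27,1],"twist":[0,0,0]}
  ]
}}

```text
time_s: 14.55
eef_pos: [0.5555, 0.0527, 0.2236]
ee_rot: [-0.0, 0.557, 0.83, -0.0]
contact_force: [1.0, -0.6, -0.6]
gripper_width: -0.0003
finger_force: 0.0
```

Run:
```python
from h import *
o=get_obs(); print((topress(o['eef_pos'])*1000).round(1),o['contact_force'].round(2))
p=capture('wrist'); cv2.imwrite('pics/w6.png',p['color'])
```

```text
[ -3.9 -32.6 223.6] [ 1.03 -0.62 -0.61]
```

View pics/w6.png

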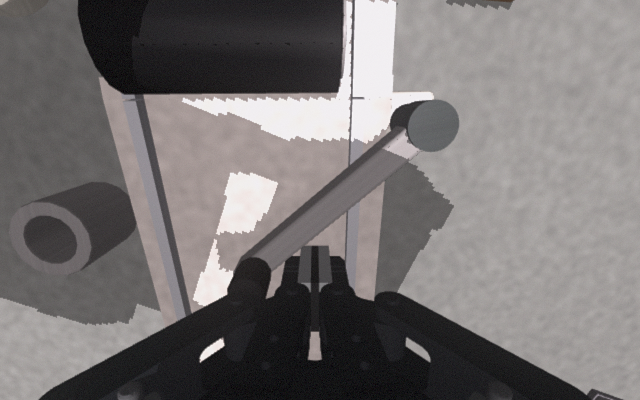

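{"fn": "send_rows", "kwargs": {
  "commands": [
    {"fingers":0,"travel":[-4,1,0],"twist":[0,0,0]},
    {"fingers":0,"travel":[-8,2,0],"twist":[0,0,0]},
    {"fingers":0,"travel":[-12,3,0],"twist":[0,0,0]},
    {"fingers":0,"travel":[-15,4,0],"twist":[0,0,0]},
    {"fingers":0,"travel":[-19,6,0],"twist":[0,0,0]},
    {"fingers":0,"travel":[-22,8,0],"twist":[0,0,0]},
    {"fingers":0,"travel":[-26,10,0],"twist":[0,0,0]},
    {"fingers":0,"travel":[-29,12,0],"twist":[0,0,0]},
    {"fingers":0,"travel":[-33,15,0],"twist":[0,0,0]},
    {"fingers":0,"travel":[-36,17,0],"twist":[0,0,0]},
    {"fingers":0,"travel":[-39,20,0],"twist":[0,0,0]},
    {"fingers":0,"travel":[-42,22,0],"twist":[0,0,0]},
    {"fingers":0,"travel":[-45,25,0],"twist":[0,0,0]},
    {"fingers":0,"travel":[-48,28,0],"twist":[0,0,0]},
    {"fingers":0,"travel":[-50,30,0],"twist":[0,0,0]},
    {"fingers":0,"travel":[-51,32,0],"twist":[0,0,0]},
    {"fingers":0,"travel":[-52,34,0],"twist":[0,0,0]},
    {"fingers":0,"travel":[-52,34,0],"twist":[0,0,0]}
  ]
}}

```text
time_s: 16.1
eef_pos: [0.5045, 0.086, 0.2237]
ee_rot: [0.001, 0.557, 0.83, -0.001]
contact_force: [1.7, -12.8, -0.9]
gripper_width: 0.0
finger_force: 6.5
```

```bash
cat > k.py <<'E'
from h import *
def keeper(n,save=None):
    o=get_obs(); print((topress(o['eef_pos'])*1000).round(1),o['contact_force'].round(2))
    p=capture(n); C=topress(cloud(p,campose(p,o) if n=='wrist' else campose(p)))*1000
    if save: cv2.imwrite(save,p['color'])
    # bar top surface, away from finger
    s=C[(p['z_map']>.05)&(abs(C[...,2]-65)<4)&(C[...,1]>-62)&(C[...,1]<5)&(C[...,0]>20)&(C[...,0]<78)]
    print(n,len(s)); b=[(y,s[abs(s[:,1]-y)<3]) for y in range(-60,10,10)]
    print([(y,np.percentile(q[:,0],[5,50,95]).round(1).tolist()) for y,q in b if len(q)>5])
keeper('wrist','pics/w7.png'); keeper('scene','pics/s7.png')
E
python3 k.py
```

```text
[ 46.3   1.8 223.7] [  1.65 -12.8   -0.86]
wrist 4186
[(-60, [58.2, 64.3, 69.1]), (-50, [58.3, 64.3, 69.0]), (-40, [58.5, 64.2, 68.9]), (-30, [58.3, 64.1, 68.8]), (-20, [58.6, 64.2, 68.8]), (-10, [52.8, 63.0, 68.7]), (0, [56.7, 62.8, 68.8])]
[ 46.3   1.8 223.7] [  2.28 -14.23  -0.9 ]
scene 145
[(-60, [58.8, 63.4, 69.4]), (-50, [60.0, 64.3, 69.6]), (-40, [60.0, 66.8, 70.0]), (-30, [60.3, 65.2, 69.1]), (-20, [59.4, 65.8, 69.9]), (-10, [41.5, 53.9, 69.6]), (0, [59.0, 63.3, 69.1])]
```

View pics/w7.png

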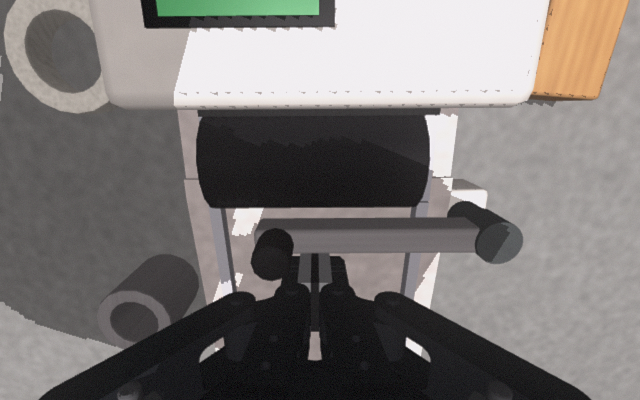

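{"fn": "send_rows", "kwargs": {
  "commands": [
    {"fingers":0,"travel":[0.8,-1.8,0],"twist":[0,0,0]},
    {"fingers":0,"travel":[2,-5,0],"twist":[0,0,0]},
    {"fingers":0,"travel":[5,-12,0],"twist":[0,0,0]},
    {"fingers":0,"travel":[10,-25,2],"twist":[0,0,0]},
    {"fingers":0,"travel":[17,-42,8],"twist":[0,0,0]},
    {"fingers":0,"travel":[23,-55,30],"twist":[0,0,0]},
    {"fingers":0,"travel":[23,-55,60],"twist":[0,0,0]},
    {"fingers":0,"travel":[23,-55,90],"twist":[0,0,0]},
    {"fingers":0,"travel":[23,-55,100],"twist":[0,0,0]},
    {"fingers":0,"travel":[23,-55,100],"twist":[0,0,0]},
    {"fingers":0,"travel":[23,-55,100],"twist":[0,0,0]}
  ]
}}

```text
time_s: 17.12
eef_pos: [0.5273, 0.0313, 0.3237]
ee_rot: [0.0, 0.558, 0.83, 0.0]
contact_force: [0.9, 0.8, -0.4]
gripper_width: -0.0002
finger_force: 0.0
```

```bash
sed -i 's/7.png/8.png/g' k.py; python3 k.py; python3 -c "
from h import *
roller('wrist')"
```

```text
[-13.    1.5 323.7] [ 0.88  0.8  -0.39]
wrist 1737
[(-60, [57.4, 63.1, 68.2]), (-50, [57.6, 63.2, 68.4]), (-40, [57.8, 62.9, 68.5]), (-30, [57.3, 63.3, 68.5]), (-20, [57.3, 62.7, 68.6]), (-10, [58.0, 63.3, 68.7]), (0, [57.4, 62.7, 68.0])]
[-12.8   1.7 323. ] [ 0.31  0.25 -0.85]
scene 125
[(-60, [58.5, 64.8, 69.7]), (-50, [59.7, 64.5, 69.8]), (-40, [59.5, 65.4, 69.7]), (-30, [59.6, 65.1, 68.4]), (-20, [60.6, 66.0, 69.0]), (-10, [59.3, 64.5, 69.2]), (0, [59.8, 66.6, 68.9])]
tcp [-12.7   1.8 322.6] F [-0.03 -0.32  0.35]
0.72 9515 pct [[76.7, -39.9, 56.9], [95.4, 3.6, 71.2], [115.8, 46.7, 74.5]] top [97.8  3.3 73. ] [-3.0000e-03  9.7836e+01]
```

View pics/w8.png

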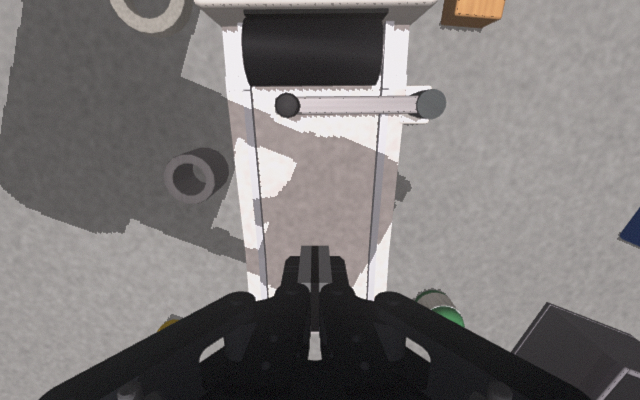

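The picture shows the roller seated at (315,47). The keeper lies square across behind it, from (430,103) to (287,105), and the hand is clear.

```bash
python3 -c "
from plant import *
print(finish_job())"
```

```text
the job is handed in; nothing more can be done
None
```

The roller is in its seat against the stop, the keeper bar is shut square across the ramp behind it, the hand is clear, and the job is handed in; `finish_job` returned no verdict.

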